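# Roll-test press rollers on a slope and sort out the worn ones

### The job

Check the two steel press rollers on the test slope: take each from the rack, lay it across the head of its own lane with the same side still down, touching the slope, and let it go, leaving both on the slope until each has either rolled to the stop pins or stayed up. Then lay what rolled gently in the wooden tray, flat and across it, and what did not roll gently in the round tin; leave the mould, wrench and jar alone.

Things in the scene. Friction and masses are not known exactly. Their poses are not given: they have to be found in the camera images.
- roller_a_mid (a point): centre of roller a: plain steel press roller, 26 mm diameter, 50 mm long, about 0.2 kg, its length along its own y. Either roller may be sound (truly round) or worn (a flat 18 mm wide, 4 mm deep, along its whole length). A flat faces down into the seat at the start, so both look alike and sit equally high. Which seat each starts in varies.
- roller_b_mid (a point): centre of roller b: plain steel press roller, 26 mm diameter, 50 mm long, about 0.2 kg, its length along its own y. Either roller may be sound (truly round) or worn (a flat 18 mm wide, 4 mm deep, along its whole length). A flat faces down into the seat at the start, so both look alike and sit equally high. Which seat each starts in varies.
- rack: fixed steel rack, 130 by 26 mm: two V seats in a row along its x, 55 mm apart; rollers lie along its y, centres 42 mm above the bench, overhanging it by 12 mm at each end, so they can be taken by their flat ends with the fingers clear of the rack (tips down to 15 mm above the bench). Origin on the bench under its middle.
- slope: fixed steel plate 260 mm long by 200 mm wide, falling 10 degrees towards its own horizontal +x; z up. Origin on the bench below the face's middle; face height = 50 mm - 0.176 x. Two lanes 100 mm apart along y, each with two stop pins near the foot (8 mm thick, 20 mm tall, 21 mm either side of the lane's middle): one finger fits in the 34 mm gap between them.
- head_left (a point): release point on the slope's face, +y lane, on the thin cross line near the head; axes as the slope's. A roller set down here along the slope's y until it touches (a drop can start a worn one rolling), same side down, and let go by its ends (no finger below it) rolls to the stop pins if sound; if worn it stays, or slides under 40 mm, on its flat, centre 9 mm off the face (round: 13 mm).
- foot_left (a point): point on the slope's face, +y lane, above which a rolled roller's centre stops against the two stop pins; 182 mm down the face from the release point; axes as the slope's.
- head_right (a point): release point on the slope's face, -y lane, on the thin cross line near the head; axes as the slope's. A roller set down here along the slope's y until it touches (a drop can start a worn one rolling), same side down, and let go by its ends (no finger below it) rolls to the stop pins if sound; if worn it stays, or slides under 40 mm, on its flat, centre 9 mm off the face (round: 13 mm).
- foot_right (a point): point on the slope's face, -y lane, above which a rolled roller's centre stops against the two stop pins; 182 mm down the face from the release point; axes as the slope's.
- tray_in (a point): centre of the inner floor of the fixed wooden tray for rollers that rolled: inside 150 mm (x) by 68 mm (y), floor 5 mm and rim 32 mm above the bench, walls 5 mm. Rollers lie across it, along its y; it is too narrow for fingers holding a roller by its ends: lay it in held round its middle. Tray and tin may change places.
- tin_in (a point): centre of the inner floor of the fixed round metal tin for rollers that did not roll: 114 mm inner diameter, floor 5 mm and rim 55 mm above the bench.
- mould: bystander: loose dark wooden mould block, 120 by 45 by 35 mm, origin under its middle
- wrench: bystander: loose steel wrench lying flat, about 200 mm long, length along its x
- jar: bystander: loose amber glass jar, 60 mm diameter, 80 mm tall, origin under its middle
Mind the look-alikes: they are no part of the job. Leave any blue or red look-alike of the part that bears roller_b_mid alone.

How it is judged (in metres and radians):
On the way:
1. both rollers lie on the slope together, let go and at rest: a sound one at the stop pins, a worn one still up the slope (y of roller_a_mid in the frame of slope between -0.1 and 0.1 m and x of roller_a_mid in the frame of slope between -0.13 and 0.13 m and linear speed of each of roller_a, roller_b below 0.03 m/s and contact force between each of roller_a, roller_b and the fingers below 0.1 N and contact force between each of roller_a, roller_b and slope above 0.3 N and x of roller_a_mid in the frame of slope above 0.07 m and y of roller_b_mid in the frame of slope between -0.1 and 0.1 m and x of roller_b_mid in the frame of slope between -0.13 and 0.13 m and x of roller_b_mid in the frame of slope below 0.03 m), for 0.2 s.
At the end, for the whole second after the job is handed in: Rollers that rolled lie across the tray on its floor (centre within 75 mm along and 20 mm across of its middle, under 20 mm above the floor); those that stayed up lie in the tin (within 50 mm of its axis, under 35 mm above its floor); all released and at rest (x of roller_a_mid in the frame of tray_in between -0.075 and 0.075 m and y of roller_a_mid in the frame of tray_in between -0.02 and 0.02 m and z of roller_a_mid in the frame of tray_in below 0.02 m and angle between roller_a_mid's own y axis and vertical above 1.4 rad and linear speed of each of roller_a, roller_b below 0.02 m/s and contact force between each of roller_a, roller_b and the fingers below 0.1 N and horizontal distance between roller_b_mid and tin_in below 0.05 m and z of roller_b_mid in the frame of tin_in below 0.035 m); the robot touches nothing.
It fails at once if a roller falls or is flung into the tray or tin (faster than 0.85 m/s there, a drop of about 37 mm) ((horizontal distance between roller_a_mid and tray_in below 0.1 m and height (world z) of roller_a_mid below 0.05 m and linear speed of roller_a above 0.85 m/s) or (horizontal distance between roller_a_mid and tin_in below 0.052 m and height (world z) of roller_a_mid below 0.05 m and linear speed of roller_a above 0.85 m/s) or (horizontal distance between roller_b_mid and tray_in below 0.1 m and height (world z) of roller_b_mid below 0.05 m and linear speed of roller_b above 0.85 m/s) or (horizontal distance between roller_b_mid and tin_in below 0.052 m and height (world z) of roller_b_mid below 0.05 m and linear speed of roller_b above 0.85 m/s)).
It fails at once if the mould, wrench or jar is moved by more than 20 mm (distance of any of mould, wrench, jar from where it was at the start of the episode above 0.02 m).
It also fails if it takes over 72 s, if anything falls off the work surface, if the arm or the gripper's body presses on something with over 40 N, if the wrist force passes 120 N, or if a joint passes its speed limit or range.

### The arm

A 6-joint arm with a two-finger parallel gripper is mounted at the origin on the work surface. World frame = base frame: x ahead of the robot, y to its left, z up, the work surface at z = 0. Lengths are in mm, angles in rad, forces in N, time in s.
With the tool pointing down it reaches from about 375 to 900 mm from the base axis. Payload 3.1 kg.
Tool frame: the origin (TCP) lies on the centre line of the jaws, within the pads' length; the fingertips stand 22 mm ahead of it and the grasp point (between the pads) lies 3 mm ahead of it; z points along the fingers, y is the line along which they close (so a half turn about z gives the same grasp; the last joint's range is limited). The gripper opens to 85 mm and grips with 20 to 120 N. Pads are 22 mm wide; open, the fingers measure 114 mm over their backs; the gripper's body (76 mm by 85 mm) begins 54 mm behind the grasp point. The pads swing forward as they close: fully open they stand 13 mm farther back than shut.
Start: joints at [-1.286, 0.527, 1.433, -0, 1.181, -0.178], TCP at [279.052, -559.22, 253.31] pointing down, gripper open.
Joint ranges: [-3.08, 3.08], [-0.75, 2.2], [0.22, 2.44], [-1.43, 4.57], [0, 2.65], [-2.85, 2.85]. Speed limits (rad/s): [2.79, 2.79, 3.14, 3.14, 3.14, 3.14].

### API

Orientations are given as a rotation vector (axis times angle).
In Python, from plant import env gives the robot as it stands. The module is installed in compiled form; this text tells all that it offers.
- The arm moves only by the tool step_arm, never from a script. Its argument "steps" is text: rows parted by semicolons, each of 6 numbers parted by spaces: the shift along the world's x, y, z scaled (see below), then the turn, a rotation vector about the world's x, y, z scaled (see below). A call has 1 to 12 rows; each row is the pose to reach, as a shift and turn from the pose commanded when the call began, turning the shorter way round; what a row does not reach only later rows make up. The controller multiplies each number of a shift by 0.3 m and each number of a turn by pi rad. A row lasts 1/10 s, in which the tool goes at most 50 mm and 8.59 degrees, less where a joint would pass 70% of its speed; a pose out of reach is approached as far as the arm can. A call with a number of a shift or a turn outside -1 to 1 is refused whole. A call with a gripper value outside its range is refused whole. "grip" is the closure, from -1 (fully open) to 1 (shut), set as the call begins (left out, the last holds). The fingers move at their own pace and stop on an object; "force" is the grip in N (left out, the last holds). Time passes only in rows, so rows that repeat a pose let the fingers close. It gives the time, the measured TCP pose, the force, the opening and the grip force at its end, in the units of the state.
- env.state(): the state, without advancing time (a new reading comes with each control period).
- env.read_camera(name): name is "side" or "top" or "wrist"; returns (picture, depth): 384x512x3 uint8, red, green, blue; 384x512 float32, mm along the optical axis (not along the pixel's ray), 0 where there is no reading.
- env.get_calibration(name): a dict with "fx", "fy", "cx", "cy" (pixels), "dist" ([k1, k2, p1, p2, k3] as OpenCV has them; the pictures are not rectified), "view" (4x4, takes a point from world to camera coordinates). Camera axes: x right, y up, looking along -z (the intrinsics and any distortion apply to the point x, -y, -z); pixel columns grow to the right and rows downward; lengths in mm; the calibration is good to about 2 mm. A picture is of the moment at which its call begins: read the wrist's pose just before it. get_calibration takes no time and is no camera call; for the wrist camera it gives the pose at the moment of the call.
- env.finish_job(): hands the job in; it is judged then, once.
The state is a dict: "time_s": time; "q": joint angles; "qvel": joint speeds; "joint_efforts": joint torques, N m; "ee_pos": TCP position; "orientation": TCP orientation; "force": force on the tool from outside, world axes, zero at the start; "wrist_torque": the same for the moment, N m; "width": finger opening in mm; "grip_force": force on a finger pad.
Only numpy, scipy, OpenCV 4.12 (cv2) and the standard library are available. Lean on these libraries where they do the work, as an engineer would, in place of code of your own. Each camera call takes 0.05 s, during which the arm holds its last target. There are 200 camera calls.

## Working session

There is one attempt and no reset: what is moved stays moved. The work goes in short steps, Python scripts to look and compute and a tool call to move; the robot and the scene stay as the last step left them, time stands still between calls to the robot, and variables do not carry over. Pictures are saved under pics/ and viewed, at most 10 in all, crops included, and the job is handed in when it is done.

Besides the shell and the picture viewer there is one more tool, called after "Emit:" as name(argument=value, ...) on one line, values as JSON. step_arm: Moves the arm, as the interface text tells. Its arguments: {"type":"object","properties":{"steps":{"type":"string"},"grip":{"type":"number"},"force":{"type":"number"}},"required":["steps"]}

```bash
mkdir -p pics; cat > h.py <<'E'
import numpy as np, cv2
from plant import env
def shot(n):
    cal=env.get_calibration(n); im,d=env.read_camera(n); return im,d,cal
def pts(cal,uv,d):
    """pixels Nx2 + depth N -> world"""
    K=np.array([[cal['fx'],0,cal['cx']],[0,cal['fy'],cal['cy']],[0,0,1]])
    n=cv2.undistortPoints(np.asarray(uv,float).reshape(-1,1,2),K,np.array(cal['dist'])).reshape(-1,2)
    d=np.asarray(d,float).reshape(-1)
    c=np.c_[n[:,0]*d,-n[:,1]*d,-d,np.ones(len(d))]
    return (np.linalg.inv(np.array(cal['view']))@c.T).T[:,:3]
def plane(cal,uv,z):
    a=pts(cal,uv,np.full(len(uv),100.));b=pts(cal,uv,np.full(len(uv),1000.))
    t=(z-a[:,2])/(b[:,2]-a[:,2]); return a+(b-a)*t[:,None]
def save(im,f,s=1.5): cv2.imwrite('pics/'+f,cv2.resize(im[:,:,::-1],None,fx=s,fy=s))
def cloud(d,cal):
    v,u=np.mgrid[0:384,0:512]; return pts(cal,np.c_[u.ravel(),v.ravel()],d.ravel()).reshape(384,512,3)
E
python3 - <<'E'
from h import *
for n in ['top','side']:
    im,d,cal=shot(n); save(im,n+'0.png'); np.savez(n+'0.npz',im=im,d=d); print(n,np.linalg.inv(np.array(cal['view'])).round(2).tolist(),cal['fx'])
print(env.state())
E
```

```text
top [[-0.0, 1.0, -0.08, 442.82], [-1.0, -0.0, 0.02, -11.09], [0.02, 0.08, 1.0, 1291.92], [0.0, 0.0, 0.0, 1.0]] 379.01209899288403
side [[0.97, 0.17, -0.16, 369.59], [-0.23, 0.73, -0.64, -726.54], [0.01, 0.66, 0.75, 914.56], [0.0, 0.0, 0.0, 1.0]] 449.7827444502828
{'time_s': 0.1, 'q': array([-1.28648964e+00,  5.28424904e-01,  1.43377270e+00, -1.38826914e-05,
        1.18144061e+00, -1.78519114e-01]), 'qvel': array([-1.69180447e-04, -2.88267923e-03, -2.91271214e-03,  5.90179088e-05,
       -9.80057394e-04,  1.54070142e-03]), 'joint_efforts': array([-5.96825448e-04, -4.43304563e+01, -1.78585839e+01, -2.52032996e-04,
        3.86376661e-03, -1.27629704e-06]), 'ee_pos': array([ 278.8869656 , -558.64313636,  252.40015239]), 'orientation': array([-3.05585871e+00, -7.20073397e-01,  1.89891570e-04]), 'force': array([-0.51767985,  0.98468267,  0.12244807]), 'wrist_torque': array([0.03822084, 0.03933207, 0.0043916 ]), 'grip_force': 0.0, 'width': 85.08452913401386}
```

View pics/top0.png

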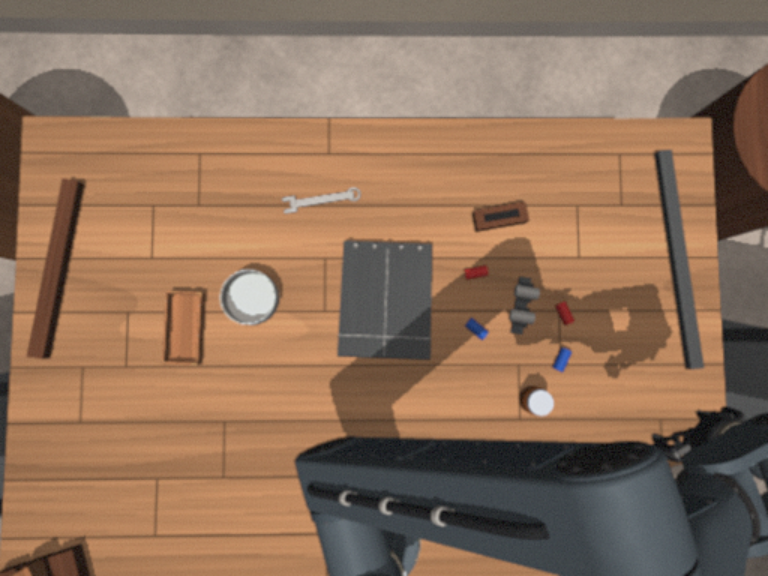

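View pics/side0.png

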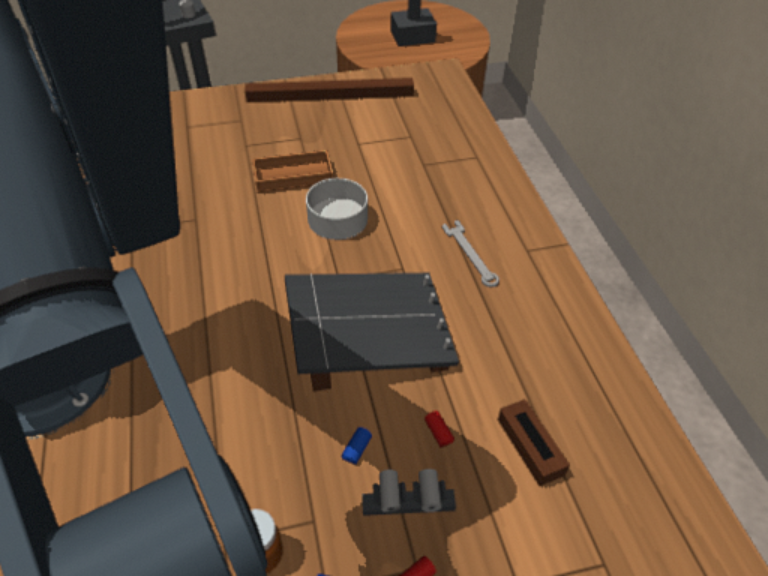

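The top view (in 768-px display pixels) shows the rack with grey rollers at (527,292) and (522,318), the slope around (386,300) with its pins at the top (+x), the tin at (249,297) and the tray at (184,326). The blue and red parts are look-alikes. The side view agrees. Next I'll take numbers from the depth image.

```bash
python3 - <<'E'
from h import *
z=np.load('top0.npz'); im,d=z['im'],z['d']; cal=env.get_calibration('top'); P=cloud(d,cal)
def box(m): 
    p=P[m]; r=cv2.minAreaRect(p[:,:2].astype(np.float32)); return np.round(r[0],1),np.round(r[1],1),round(r[2],1),len(p),p[:,2].min().round(1),p[:,2].max().round(1)
def win(x0,x1,y0,y1,zl,zh=1e9):
    m=np.zeros((384,512),bool); x0,x1,y0,y1=[int(v/1.5) for v in (x0,x1,y0,y1)]
    m[y0:y1,x0:x1]=True; return m&(P[...,2]>zl)&(P[...,2]<zh)
tab=P[(P[...,2]>-10)&(P[...,2]<8)]; print('table z',np.median(tab[:,2]))
# rollers
m=win(500,550,270,340,40)
n,lab,st,c=cv2.connectedComponentsWithStats(m.astype(np.uint8))
for i in range(1,n):
    if st[i,4]>10: print('roller',box(lab==i))
print('rack',box(win(500,550,265,345,12)))
ms=win(325,445,225,370,15,90); print('slope',box(ms))
p=P[ms]; A=np.c_[p[:,:2],np.ones(len(p))]; 
for _ in range(4):
    s=np.linalg.lstsq(A,p[:,2],rcond=None)[0]; r=np.abs(A@s-p[:,2]); k=r<4; p=p[k];A=A[k]
print('plane',s, 'angle',np.degrees(np.arctan(np.hypot(*s[:2]))),'dir',np.degrees(np.arctan2(-s[1],-s[0])),box(ms))
print('centre z',s@np.r_[np.array(box(ms)[0]),1])
print('tray',box(win(155,212,280,372,20)),'floor',box(win(170,198,295,355,-5,15)))
print('tin',box(win(212,285,262,332,40)), cv2.minEnclosingCircle(P[win(212,285,262,332,45)][:,:2].astype(np.float32)))
print('jar',box(win(515,560,380,420,60)),'mould',box(win(465,535,195,235,20)),'wrench',box(win(275,365,180,220,4)))
# white lines on slope
g=im.min(2); mm=ms&(g>95); 
w=P[mm]; print('line',w[:,0].round(0)[:0], len(w))
wc=w[w[:,0]<np.percentile(w[:,0],30)]
import sys
v,u=np.nonzero(mm); h=v>215; print('cross line rows', [(int(a),int(b),P[b,a].round(0).tolist()) for a,b in zip(u[h],v[h])][::6])
v,u=np.nonzero(win(335,435,238,255,0)&(g>110)); print('pins',[(int(a),int(b),P[b,a].round(0).tolist(),int(g[b,a])) for a,b in zip(u,v)][:30])
E
```

```text
table z 0.09343100745854827
roller (array([ 505.7, -188.9]), array([ 45.5, 374.5]), 12.6, 157, np.float64(40.5), np.float64(1291.9))
roller (array([ 487.4, -332.8]), array([50.9, 43.4]), 72.0, 164, np.float64(40.2), np.float64(60.6))
rack (array([ 458.8, -206.9]), array([118.2, 374.7]), 22.2, 440, np.float64(12.0), np.float64(1291.9))
slope (array([526.8, -33.9]), array([200.2, 258. ]), 87.5, 4712, np.float64(22.5), np.float64(78.3))
plane [-1.74967767e-01  7.46357815e-03  1.42650726e+02] angle 9.933299084934 dir -2.4425781056385176 (array([526.8, -33.9]), array([200.2, 258. ]), 87.5, 4712, np.float64(22.5), np.float64(78.3))
centre z 50.22469100771215
tray (array([463.9, 222.4]), array([467.3, 158.5]), 89.4, 343, np.float64(20.1), np.float64(1291.9)) floor (array([474.5, 421.1]), array([ 61. , 131.4]), 89.6, 734, np.float64(-2.6), np.float64(14.9))
tin (array([519.4, 155.4]), array([347.3, 117.3]), 84.0, 183, np.float64(40.0), np.float64(1291.9)) ((495.96527099609375, 157.2480010986328), 176.5258026123047)
jar (array([ 379.8, -202.2]), array([399.2,  51.2]), 64.5, 243, np.float64(60
[... 1461 characters left out ...]
36, 164, [645.0, 37.0, 31.0], 119), (237, 164, [642.0, 33.0, 49.0], 126), (248, 164, [644.0, -4.0, 32.0], 115), (249, 164, [641.0, -7.0, 51.0], 142), (250, 164, [641.0, -10.0, 52.0], 138), (266, 164, [645.0, -64.0, 30.0], 132), (267, 164, [642.0, -67.0, 49.0], 156), (268, 164, [641.0, -70.0, 50.0], 141), (279, 164, [641.0, -106.0, 50.0], 133), (280, 164, [642.0, -110.0, 48.0], 143), (249, 165, [641.0, -7.0, 35.0], 118), (266, 165, [640.0, -64.0, 41.0], 118), (267, 165, [638.0, -67.0, 52.0], 135), (268, 165, [639.0, -70.0, 44.0], 114), (278, 165, [642.0, -105.0, 25.0], 112), (279, 165, [638.0, -106.0, 50.0], 146), (280, 165, [638.0, -110.0, 51.0], 153), (281, 165, [637.0, -113.0, 54.0], 112)]
```

```bash
python3 - <<'E'
from h import *
z=np.load('top0.npz'); im,d=z['im'],z['d']; cal=env.get_calibration('top'); P=cloud(d,cal); P[d==0]=np.nan
def box(p): 
    r=cv2.minAreaRect(p[:,:2].astype(np.float32)); return np.round(r[0],1),np.round(r[1],1),round(r[2],1),len(p),p[:,2].min().round(1),np.percentile(p[:,2],90).round(1)
def R(x0,x1,y0,y1,zl,zh=200):
    return P[(P[...,0]>x0)&(P[...,0]<x1)&(P[...,1]>y0)&(P[...,1]<y1)&(P[...,2]>zl)&(P[...,2]<zh)]
for n,a in dict(roll_lo=(455,512,-380,-290,40),roll_hi=(512,555,-390,-290,40),rack=(440,580,-390,-280,12),rackonly=(440,580,-390,-280,10,33),slope=(370,700,-160,90,15,90),tray=(350,560,360,500,20),trayfl=(400,550,385,450,2,12),tin=(430,600,210,360,45),tinfl=(430,600,210,360,-5,12),jar=(300,430,-410,-300,60),mould=(560,720,-360,-210,20),red=(500,640,-300,-220,12,40)).items():
    print(n,*box(R(*a)))
# wood-free roller mask by colour: print image crop rows grey
print(cv2.minEnclosingCircle(R(430,600,210,360,48)[:,:2].astype(np.float32)))
c=np.array([526.8,-33.9]); y=np.radians(-2.5); ex=np.array([np.cos(y),np.sin(y)]); ey=np.array([-ex[1],ex[0]])
w=P[(im.min(2)>95)&(P[...,0]<460)&(P[...,0]>435)&(abs(P[...,1]+34)<90)&(P[...,2]>50)]; print('cross x in slope',np.median((w[:,:2]-c)@ex))
w=P[(im.min(2)>95)&(P[...,0]<620)&(P[...,0]>470)&(abs(P[...,1]+34)<40)&(P[...,2]>20)&(P[...,2]<80)]; print('mid y in slope',np.median((w[:,:2]-c)@ey))
E
```

```text
roll_lo [ 487.4 -332.8] [50.9 43.4] 72.0 164 40.2 55.4
roll_hi [ 536.5 -343.4] [50.2 34.7] 78.9 139 40.5 55.9
rack [ 513.5 -338.2] [ 51.  128.7] 77.7 439 12.0 54.8
rackonly [ 513.5 -339. ] [ 26.2 129.2] 80.6 102 10.1 17.4
slope [526.8 -33.9] [200.2 258. ] 87.5 4712 22.5 68.6
tray [465.8 416.4] [ 79.6 159.6] 88.5 330 20.1 34.2
trayfl [476.1 420.2] [ 60.3 148.7] 88.8 656 2.0 8.4
tin [531.3 270.1] [114.9 117.7] 0.1 142 45.0 57.4
tinfl [515.  284.9] [150.3 167.1] 89.8 1873 -5.0 7.4
jar [ 315.8 -358.4] [30.8 49.6] 0.5 152 60.1 82.2
mould [ 641.1 -285.7] [139.2 157.9] 89.2 386 20.2 38.1
red [ 589.  -240.9] [24.8 46.3] 10.8 98 12.0 24.0
((532.731689453125, 267.5858154296875), 61.78398132324219)
cross x in slope -82.58371296271824
mid y in slope 0.9052350797140839
```

Emit:
step_arm(steps="0.78 0.735 -0.07 0 0 -0.21;0.78 0.735 -0.07 0 0 -0.21;0.78 0.735 -0.07 0 0 -0.21;0.78 0.735 -0.07 0 0 -0.21;0.78 0.735 -0.07 0 0 -0.21;0.78 0.735 -0.07 0 0 -0.21;0.78 0.735 -0.07 0 0 -0.21;0.78 0.735 -0.07 0 0 -0.21;0.78 0.735 -0.07 0 0 -0.21;0.78 0.735 -0.07 0 0 -0.21", grip=-1)

```text
time_s: 1.1
ee_pos: [512.3, -339.5, 232.1]
orientation: [3.126, -0.31, -0.001]
force: [-0.3, 0.1, -0.1]
width: 85.6
grip_force: 0.0
```

```bash
cat >> h.py <<'E'
from scipy.spatial.transform import Rotation as Ro
def tcp():
    s=env.state(); M=Ro.from_rotvec(s['orientation']).as_matrix()
    print('t %.1f'%s['time_s'],'tcp',s['ee_pos'].round(1),'yaw of y %.1f'%np.degrees(np.arctan2(M[1,1],M[0,1])),'z',M[:,2].round(3),'q',s['q'].round(2),'F',s['force'].round(1),'w %.1f g %.1f'%(s['width'],s['grip_force']))
E
python3 - <<'E'
from h import *
tcp()
im,d,cal=shot('wrist'); save(im,'w1.png'); P=cloud(d,cal); P[d==0]=np.nan
print(np.linalg.inv(cal['view'])[:3,3].round(0))
m=(P[...,2]>46)&(P[...,2]<62)&(abs(P[...,0]-513)<60)&(abs(P[...,1]+338)<50)
n,lab,st,c=cv2.connectedComponentsWithStats(m.astype(np.uint8))
for i in range(1,n):
    if st[i,4]>100:
        p=P[lab==i]; r=cv2.minAreaRect(p[:,:2].astype(np.float32)); print(np.round(r[0],1),np.round(r[1],1),r[2],st[i],np.percentile(p[:,2],[2,50,95]), p[:,:2].mean(0))
E
```

```text
t 1.1 tcp [ 512.3 -339.5  232.1] yaw of y -101.3 z [-0.001 -0.    -1.   ] q [-0.77  0.54  1.48 -0.    1.12  1.  ] F [-0.3  0.1 -0.1] w 85.6 g 0.0
[ 593. -354.  353.]
[ 541.5 -343.9] [49.8 25.2] 80.11703491210938 [ 231  121   53   28 1342] [46.68076032 53.32774469 55.4573496 ] [ 542.40526954 -344.29152262]
[ 487.8 -332.4] [49.6 24.8] 78.94420623779297 [ 232  177   50   24 1138] [46.76286675 53.36029368 55.48097536] [ 489.63972992 -332.88795648]
```

View pics/w1.png

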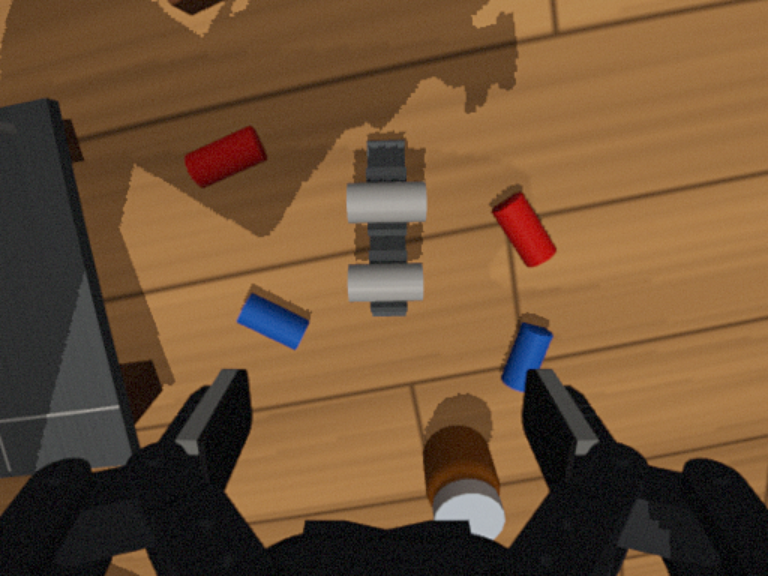

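The wrist view has both rollers square to the jaws at (387,202) and (386,283), with the jar well clear at (465,500). I'll go down on the nearer roller.

Emit:
step_arm(steps="-0.084 0.023 -0.16 0 0 0;-0.084 0.023 -0.3 0 0 0;-0.084 0.023 -0.4 0 0 0;-0.084 0.023 -0.48 0 0 0;-0.084 0.023 -0.54 0 0 0;-0.084 0.023 -0.58 0 0 0;-0.084 0.023 -0.58 0 0 0;-0.084 0.023 -0.58 0 0 0", grip=-0.8)

```text
time_s: 1.95
ee_pos: [487.8, -332.7, 58.8]
orientation: [3.126, -0.31, 0.001]
force: [0.1, 0.0, 0.3]
width: 77.0
grip_force: 0.0
```

```bash
python3 - <<'E'
from h import *
tcp()
E
```

```text
t 1.9 tcp [ 487.8 -332.7   58.8] yaw of y -101.3 z [ 0.001 -0.001 -1.   ] q [-0.79  0.76  1.66 -0.    0.73  0.98] F [0.1 0.  0.3] w 77.0 g 0.0
```

Pose as intended. Closing now.

Emit:
step_arm(steps="0 0 -0.003 0 0 0;0 0 -0.003 0 0 0;0 0 -0.003 0 0 0;0 0 -0.003 0 0 0;0 0 -0.003 0 0 0;0 0 -0.003 0 0 0;0 0 -0.003 0 0 0;0 0 -0.003 0 0 0", grip=1, force=50)

```text
time_s: 2.75
ee_pos: [488.4, -332.5, 58.8]
orientation: [3.125, -0.308, 0.003]
force: [-1.2, -0.6, 6.5]
width: 48.8
grip_force: 52.1
```

Emit:
step_arm(steps="0 0 0.04 0 0 0;0 0 0.12 0 0 0;0 0 0.24 0 0 0;0 0 0.36 0 0 0;0 0 0.4 0 0 0;0 0 0.4 0 0 0")

```text
time_s: 3.35
ee_pos: [488.7, -332.4, 179.6]
orientation: [3.124, -0.308, 0.006]
force: [-0.1, 0.8, -1.9]
width: 48.8
grip_force: 52.2
```

```bash
cat >> h.py <<'E'
SC=np.array([526.8,-33.9]);SY=np.radians(-2.5)
def slope(x,y,h):
    """slope-frame (horizontal x,y), height h along face normal -> world"""
    R=Ro.from_euler('z',SY); n=R.apply([np.sin(np.radians(10)),0,np.cos(np.radians(10))])
    return np.r_[SC,0]+R.apply([x,y,50-.1763*x])+h*n
def goto(p,yawy,tilt=0):
    """print shift/turn units to TCP p, tool y heading yawy deg, then tilt deg about that y"""
    s=env.state(); M0=Ro.from_rotvec(s['orientation']); M=M0.as_matrix()
    z0=-M[:,2]
    y=np.radians(yawy); yy=np.array([np.cos(y),np.sin(y),0])
    if yy@M[:,1]<0: yy=-yy
    up=np.array([0,0,1.]); 
    xx=np.cross(np.r_[np.cos(y),np.sin(y),0],up) # downhill dir for y=+90
    up=np.cos(np.radians(tilt))*up+np.sin(np.radians(tilt))*xx
    T=np.c_[np.cross(yy,-up),yy,-up]
    print('shift',((np.asarray(p)-s['ee_pos'])/300).round(4),'turn',((Ro.from_matrix(T)*M0.inv()).as_rotvec()/np.pi).round(4))
E
python3 - <<'E'
from h import *
tcp(); p=slope(-82.5,50,13+16.8); print(p, slope(-82.5,-50,29.8)); goto(p+[0,0,25],87.5,10)
E
```

```text
t 3.4 tcp [ 488.7 -332.4  179.6] yaw of y -101.3 z [ 0.003 -0.003 -1.   ] q [-0.79  0.57  1.59  0.    0.97  0.98] F [-0.1  0.8 -1.9] w 48.8 g 52.2
[451.7292816   19.42529261  93.89202104] [447.36734286 -80.47952955  93.89202104]
shift [-0.1233  1.1728 -0.2023] turn [0.0076 0.0564 0.0486]
```

Emit:
step_arm(steps="-0.12 0.98 0.0 0.0076 0.0564 0.0486;-0.12 0.98 0.0 0.0076 0.0564 0.0486;-0.12 0.98 0.0 0.0076 0.0564 0.0486;-0.12 0.98 0.0 0.0076 0.0564 0.0486;-0.12 0.98 0.0 0.0076 0.0564 0.0486;-0.12 0.98 0.0 0.0076 0.0564 0.0486;-0.12 0.98 0.0 0.0076 0.0564 0.0486;-0.12 0.98 0.0 0.0076 0.0564 0.0486")

```text
time_s: 4.15
ee_pos: [450.7, -36.5, 176.1]
orientation: [-3.121, 0.064, 0.284]
force: [0.5, -0.7, -1.9]
width: 48.5
grip_force: 52.4
```

```bash
python3 - <<'E'
from h import *
tcp(); p=slope(-82.5,50,13+16.8); goto(p+[0,0,18],87.5,10)
im,d,cal=shot('wrist'); save(im,'w2.png'); P=cloud(d,cal); P[d==0]=np.nan
# face height check round the head_left point and the cross line
s=P[(abs(P[...,0]-520)<60)&(abs(P[...,1]-19)<60)&(P[...,2]>20)&(P[...,2]<90)]
for q in [(500,0),(500,20),(550,20),(550,-30)]:
    a=s[np.hypot(s[:,0]-q[0],s[:,1]-q[1])<4]
    x=(Ro.from_euler('z',-SY).apply([q[0]-SC[0],q[1]-SC[1],0]))[0]
    print(q,len(a),np.median(a[:,2]) if len(a) else None,'model',50-.1763*x)
E
```

```text
t 4.2 tcp [450.7 -36.5 176.1] yaw of y -92.3 z [-0.18   0.01  -0.984] q [-0.3   0.49  1.82 -0.05  1.01  1.34] F [ 0.5 -0.7 -1.9] w 48.5 g 52.4
shift [ 0.0033  0.1865 -0.2142] turn [-0.001  -0.0022 -0.0008]
(500, 0) 101 55.33860189733477 model 54.981037321204866
(500, 20) 102 55.47361132927678 model 55.13483928105504
(550, 20) 129 46.62262583917132 model 46.32822920781096
(550, -30) 127 46.29364662827925 model 45.94372430818552
```

View pics/w2.png

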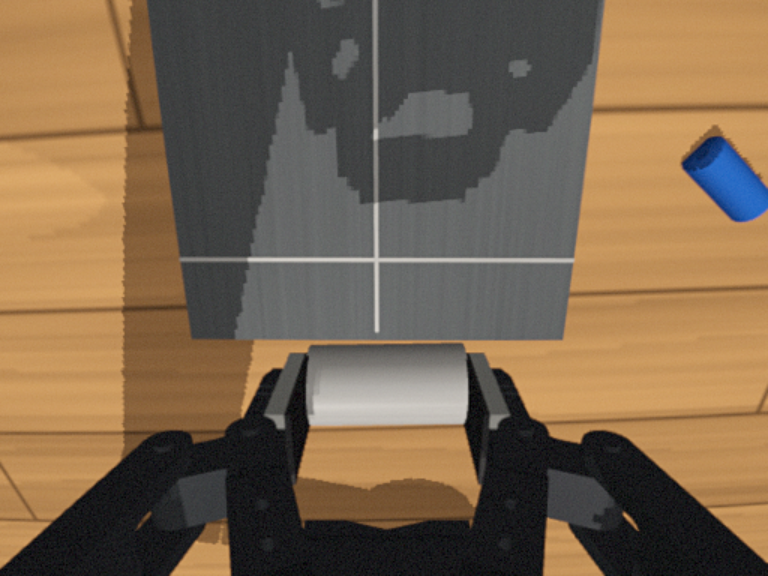

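The roller sits square in the jaws at (388,384), parallel to the cross line at row 260, and the face heights match the model within 0.4 mm. Next: move over head_left.

Emit:
step_arm(steps="0.0033 0.1 0 0 -0.002 0;0.0033 0.1865 -0.05 0 -0.002 0;0.0033 0.1865 -0.14 0 -0.002 0;0.0033 0.1865 -0.2 0 -0.002 0;0.0033 0.1865 -0.2142 0 -0.002 0;0.0033 0.1865 -0.2142 0 -0.002 0;0.0033 0.1865 -0.2142 0 -0.002 0")

```text
time_s: 4.9
ee_pos: [453.6, 17.2, 113.4]
orientation: [-3.123, 0.071, 0.268]
force: [-0.2, 0.1, -2.9]
width: 48.6
grip_force: 52.5
```

```bash
python3 - <<'E'
from h import *
tcp(); p=slope(-82.5,50,13+16.8); goto(p,87.5,10)
E
```

```text
t 4.9 tcp [453.6  17.2 113.4] yaw of y -92.6 z [-0.17   0.01  -0.985] q [-0.19  0.6   1.86 -0.03  0.85  1.44] F [-0.2  0.1 -2.9] w 48.6 g 52.5
shift [-0.0061  0.0075 -0.0652] turn [-0.0007  0.001   0.0006]
```

Emit:
step_arm(steps="-0.006 0.0075 -0.03 0 0 0;-0.006 0.0075 -0.045 0 0 0;-0.006 0.0075 -0.055 0 0 0;-0.006 0.0075 -0.058 0 0 0;-0.006 0.0075 -0.058 0 0 0;-0.006 0.0075 -0.058 0 0 0")

```text
time_s: 5.5
ee_pos: [451.2, 20.4, 95.8]
orientation: [-3.123, 0.068, 0.269]
force: [-0.2, 0.3, -0.9]
width: 48.5
grip_force: 52.5
```

Emit:
step_arm(steps="0 0 -0.003 0 0 0;0 0 -0.006 0 0 0;0 0 -0.006 0 0 0")

```text
time_s: 5.8
ee_pos: [451.0, 20.4, 93.9]
orientation: [-3.123, 0.068, 0.27]
force: [-0.9, -0.4, -1.9]
width: 48.9
grip_force: 52.5
```

Emit:
step_arm(steps="0 0 -0.002 0 0 0;0 0 -0.004 0 0 0;0 0 -0.004 0 0 0")

```text
time_s: 6.1
ee_pos: [451.0, 20.4, 92.7]
orientation: [-3.123, 0.068, 0.27]
force: [0.5, -0.3, -1.9]
width: 48.2
grip_force: 52.5
```

Emit:
step_arm(steps="0 0 -0.002 0 0 0;0 0 -0.004 0 0 0;0 0 -0.004 0 0 0")

```text
time_s: 6.4
ee_pos: [451.0, 20.4, 91.5]
orientation: [-3.123, 0.069, 0.27]
force: [-0.8, -0.5, -2.0]
width: 48.7
grip_force: 52.5
```

Emit:
step_arm(steps="0 0 -0.002 0 0 0;0 0 -0.003 0 0 0;0 0 -0.003 0 0 0")

```text
time_s: 6.7
ee_pos: [451.0, 20.4, 90.7]
orientation: [-3.123, 0.068, 0.27]
force: [-1.2, 0.3, -1.1]
width: 48.6
grip_force: 52.6
```

Emit:
step_arm(steps="0 0 -0.001 0 0 0;0 0 -0.002 0 0 0;0 0 -0.002 0 0 0")

```text
time_s: 7.0
ee_pos: [451.1, 20.4, 90.6]
orientation: [-3.123, 0.068, 0.269]
force: [-1.3, -0.3, 5.3]
width: 48.9
grip_force: 53.3
```

Emit:
step_arm(steps="0 0 -0.001 0 0 0;0 0 -0.002 0 0 0;0 0 -0.002 0 0 0")

```text
time_s: 7.3
ee_pos: [451.1, 20.4, 90.5]
orientation: [-3.123, 0.068, 0.269]
force: [-1.0, 0.6, 10.1]
width: 48.7
grip_force: 53.9
```

Emit:
step_arm(steps="0 0 0.002 0 0 0;0 0 0.002 0 0 0;0 0 0.002 0 0 0;0 0 0.002 0 0 0;0 0 0.002 0 0 0", grip=-0.5)

```text
time_s: 7.8
ee_pos: [451.0, 20.4, 89.9]
orientation: [-3.123, 0.068, 0.27]
force: [1.2, 0.6, -0.2]
width: 63.8
grip_force: 0.0
```

```bash
python3 - <<'E'
from h import *
tcp(); im,d,cal=shot('wrist'); save(im,'w3.png')
E
```

```text
t 7.8 tcp [451.   20.4  89.9] yaw of y -92.5 z [-0.172  0.01  -0.985] q [-0.19  0.64  1.88 -0.03  0.79  1.45] F [ 1.2  0.6 -0.2] w 63.8 g 0.0
```

View pics/w3.png

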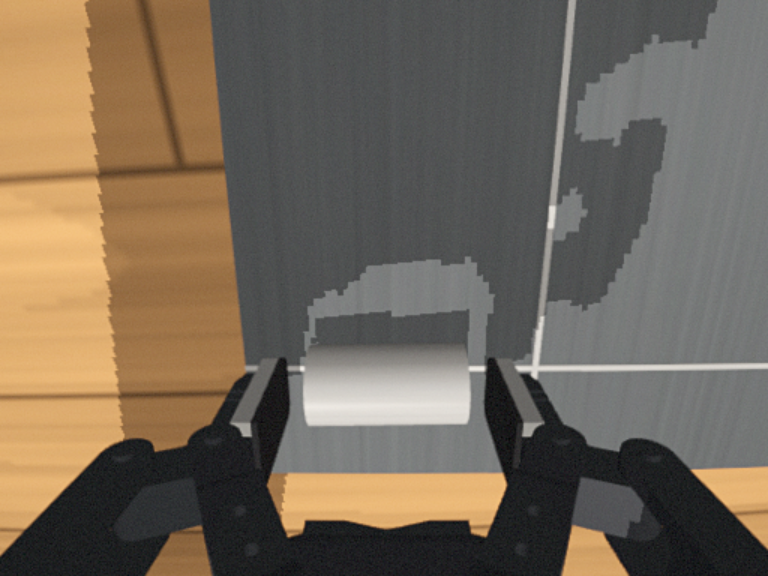

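The roller was let go and stayed at (387,384) on the line, so it is worn. I'll lift away and fetch the second.

Emit:
step_arm(steps="0.01 0 0.06 0 0 0;0.03 0 0.18 0 0 0;0.05 -0.05 0.3 0 0 0;0.1 -0.3 0.3 0 0 0;0.15 -0.6 0.3 -0.003 -0.03 -0.03;0.2 -0.9 0.3 -0.006 -0.056 -0.045;0.2 -0.99 0.3 -0.006 -0.056 -0.045;0.2 -0.99 0.3 -0.006 -0.056 -0.045;0.2 -0.99 0.3 -0.006 -0.056 -0.045;0.2 -0.99 0.3 -0.006 -0.056 -0.045;0.2 -0.99 0.3 -0.006 -0.056 -0.045", grip=-0.8)

```text
time_s: 8.95
ee_pos: [510.4, -276.9, 179.5]
orientation: [-3.123, 0.293, -0.006]
force: [-0.1, -0.0, -0.5]
width: 76.8
grip_force: 0.0
```

```bash
python3 - <<'E'
from h import *
tcp(); goto([541.2,-343.8,58.8],79,0)
im,d,cal=shot('wrist'); P=cloud(d,cal); P[d==0]=np.nan
m=(P[...,2]>46)&(P[...,2]<62)&(abs(P[...,0]-541)<30)&(abs(P[...,1]+343)<45)
p=P[m]; r=cv2.minAreaRect(p[:,:2].astype(np.float32)); print(r,len(p),p[:,2].max())
E
```

```text
t 8.9 tcp [ 510.4 -276.9  179.5] yaw of y -100.7 z [ 0.004  0.005 -1.   ] q [-0.69  0.56  1.62  0.01  0.96  1.06] F [-0.1 -0.  -0.5] w 76.8 g 0.0
shift [ 0.1028 -0.2229 -0.4024] turn [-0.0014  0.0013 -0.0016]
((541.0624389648438, -343.959716796875), (50.241947174072266, 34.857234954833984), 79.5667495727539) 1994 56.376979682873554
```

Emit:
step_arm(steps="0.05 -0.15 0 0 0 -0.002;0.102 -0.223 -0.08 -0.001 0.001 -0.002;0.102 -0.223 -0.2 -0.001 0.001 -0.002;0.102 -0.223 -0.3 -0.001 0.001 -0.002;0.102 -0.223 -0.37 -0.001 0.001 -0.002;0.102 -0.223 -0.402 -0.001 0.001 -0.002;0.102 -0.223 -0.402 -0.001 0.001 -0.002;0.102 -0.223 -0.402 -0.001 0.001 -0.002;0.102 -0.223 -0.402 -0.001 0.001 -0.002")

```text
time_s: 9.9
ee_pos: [542.6, -343.8, 61.1]
orientation: [3.126, -0.299, 0.007]
force: [0.4, -0.0, 0.5]
width: 76.5
grip_force: 0.0
```

Emit:
step_arm(steps="0 0 0 0 0 0;0 0 0 0 0 0;0 0 0 0 0 0;0 0 0 0 0 0;0 0 0 0 0 0;0 0 0 0 0 0;0 0 0 0 0 0;0 0 0 0 0 0", grip=1, force=50)

```text
time_s: 10.7
ee_pos: [542.1, -344.2, 60.9]
orientation: [3.126, -0.3, 0.006]
force: [-1.2, 0.0, 6.1]
width: 48.6
grip_force: 52.4
```

Emit:
step_arm(steps="0 0 0.04 0 0 0;0 0 0.12 0 0 0;0 0 0.24 0 0 0;0 0 0.36 0 0 0;0 0 0.4 0 0 0;0 0 0.4 0 0 0")

```text
time_s: 11.3
ee_pos: [542.4, -344.2, 181.6]
orientation: [3.125, -0.3, 0.009]
force: [0.0, -0.9, -3.7]
width: 48.3
grip_force: 52.4
```

```bash
python3 - <<'E'
from h import *
tcp(); p=slope(-82.5,-50,13+18.9); print(p); goto(p+[0,0,25],87.5,10)
E
```

```text
t 11.3 tcp [ 542.4 -344.2  181.6] yaw of y -101.0 z [ 0.005 -0.003 -1.   ] q [-0.74  0.63  1.46  0.    1.05  1.02] F [ 0.  -0.9 -3.7] w 48.3 g 52.4
[447.73165696 -80.49543585  95.96011732]
shift [-0.3157  0.8789 -0.202 ] turn [0.0073 0.057  0.0469]
```

Emit:
step_arm(steps="-0.3157 0.8789 0 0.0073 0.057 0.0469;-0.3157 0.8789 0 0.0073 0.057 0.0469;-0.3157 0.8789 0 0.0073 0.057 0.0469;-0.3157 0.8789 0 0.0073 0.057 0.0469;-0.3157 0.8789 0 0.0073 0.057 0.0469;-0.3157 0.8789 0 0.0073 0.057 0.0469;-0.3157 0.8789 -0.05 0.0073 0.057 0.0469;-0.3157 0.8789 -0.13 0.0073 0.057 0.0469;-0.3157 0.8789 -0.19 0.0073 0.057 0.0469;-0.3157 0.8789 -0.202 0.0073 0.057 0.0469;-0.3157 0.8789 -0.202 0.0073 0.057 0.0469;-0.3157 0.8789 -0.202 0.0073 0.057 0.0469")

```text
time_s: 12.5
ee_pos: [446.9, -79.9, 118.7]
orientation: [-3.122, 0.069, 0.28]
force: [0.6, -0.1, -3.5]
width: 48.5
grip_force: 52.5
```

```bash
python3 - <<'E'
from h import *
tcp(); p=slope(-82.5,-50,13+18.9); goto(p,87.5,10)
E
```

```text
t 12.5 tcp [446.9 -79.9 118.7] yaw of y -92.5 z [-0.178  0.01  -0.984] q [-0.39  0.59  1.86 -0.08  0.87  1.28] F [ 0.6 -0.1 -3.5] w 48.5 g 52.5
shift [ 0.0029 -0.002  -0.0759] turn [-0.0008 -0.0014  0.0002]
```

Emit:
step_arm(steps="0.003 -0.002 -0.03 0 0 0;0.003 -0.002 -0.055 0 0 0;0.003 -0.002 -0.066 0 0 0;0.003 -0.002 -0.069 0 0 0;0.003 -0.002 -0.069 0 0 0;0.003 -0.002 -0.069 0 0 0")

```text
time_s: 13.1
ee_pos: [447.9, -80.5, 98.3]
orientation: [-3.122, 0.068, 0.279]
force: [0.1, -0.1, -2.2]
width: 48.6
grip_force: 52.6
```

Emit:
step_arm(steps="0 0 -0.002 0 0 0;0 0 -0.003 0 0 0;0 0 -0.003 0 0 0")

```text
time_s: 13.4
ee_pos: [447.9, -80.4, 97.3]
orientation: [-3.122, 0.068, 0.279]
force: [-0.6, -1.0, -2.4]
width: 48.5
grip_force: 52.6
```

Emit:
step_arm(steps="0 0 -0.001 0 0 0;0 0 -0.002 0 0 0;0 0 -0.002 0 0 0")

```text
time_s: 13.7
ee_pos: [447.8, -80.4, 96.6]
orientation: [-3.122, 0.068, 0.279]
force: [-0.1, 0.2, -2.1]
width: 48.6
grip_force: 52.6
```

Emit:
step_arm(steps="0 0 -0.001 0 0 0;0 0 -0.002 0 0 0;0 0 -0.002 0 0 0")

```text
time_s: 14.0
ee_pos: [447.9, -80.5, 96.3]
orientation: [-3.122, 0.068, 0.279]
force: [-0.8, 0.7, 1.4]
width: 48.6
grip_force: 53.0
```

Emit:
step_arm(steps="0 0 -0.001 0 0 0;0 0 -0.002 0 0 0;0 0 -0.002 0 0 0")

```text
time_s: 14.3
ee_pos: [447.9, -80.4, 96.2]
orientation: [-3.123, 0.068, 0.279]
force: [-0.2, 0.2, 7.5]
width: 48.8
grip_force: 53.6
```

Contact came at the sound-roller height. Releasing.

Emit:
step_arm(steps="0 0 0.001 0 0 0;0 0 0.001 0 0 0;0 0 0.001 0 0 0;0 0 0.001 0 0 0;0 0 0.001 0 0 0;0 0 0.001 0 0 0;0 0 0.001 0 0 0", grip=-0.6)

```text
time_s: 15.0
ee_pos: [447.8, -80.4, 95.7]
orientation: [-3.122, 0.068, 0.279]
force: [-0.8, 0.1, 0.0]
width: 68.7
grip_force: 0.0
```

Emit:
step_arm(steps="0.01 0 0.06 0 0 0;0.03 0 0.18 0 0 0;0.05 0 0.3 0 0 0;0.07 0 0.4 0 0 0;0.07 0 0.4 0 0 0;0.07 0 0.4 0 0 0;0.07 0 0.4 0 0 0;0.07 0 0.4 0 0 0;0.07 0 0.4 0 0 0;0.07 0 0.4 0 0 0")

```text
time_s: 16.0
ee_pos: [468.4, -80.3, 215.0]
orientation: [-3.121, 0.068, 0.282]
force: [-0.9, 0.2, 0.1]
width: 68.2
grip_force: 0.0
```

```bash
python3 - <<'E'
from h import *
tcp(); im,d,cal=shot('wrist'); save(im,'w4.png'); P=cloud(d,cal); P[d==0]=np.nan
S=P.reshape(-1,3)-np.r_[SC,0]; S=Ro.from_euler('z',-SY).apply(S).reshape(P.shape)
h=S[...,2]-(50-.1763*S[...,0])
m=(h>5)&(h<40)&(abs(S[...,0])<135)&(abs(S[...,1])<105)
n,lab,st,c=cv2.connectedComponentsWithStats(m.astype(np.uint8))
for i in range(1,n):
    if st[i,4]>80: p=S[lab==i]; r=cv2.minAreaRect(p[:,:2].astype(np.float32)); print(np.round(r[0],1),np.round(r[1],1),round(r[2],1),st[i],h[lab==i].max().round(1))
E
```

```text
t 16.0 tcp [468.4 -80.3 215. ] yaw of y -92.5 z [-0.179  0.011 -0.984] q [-0.37  0.45  1.73 -0.06  1.13  1.27] F [-0.9  0.2  0.1] w 68.2 g 0.0
[-80.9  52. ] [26.4 50.5] 0.2 [ 109  162   66   30 1875] 24.6
```

View pics/w4.png

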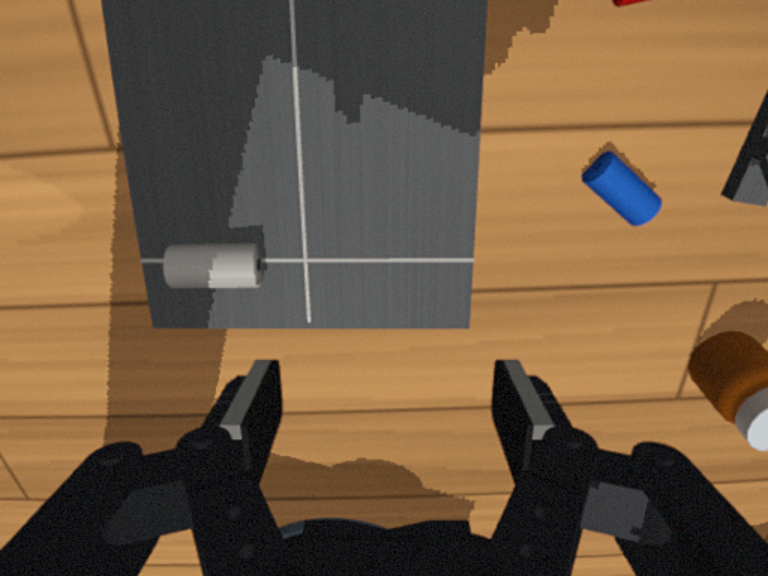

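```bash
cat >> h.py <<'E'
def gomat(p,T):
    s=env.state(); M0=Ro.from_rotvec(s['orientation'])
    print('shift',((np.asarray(p)-s['ee_pos'])/300).round(4),'turn',((Ro.from_matrix(T)*M0.inv()).as_rotvec()/np.pi).round(4))
_R=Ro.from_euler('z',SY); _c,_s=np.cos(np.radians(10)),np.sin(np.radians(10))
_n=_R.apply([_s,0,_c]); _d=_R.apply([_c,0,-_s])
TF=np.c_[np.cross(_d,-_n),_d,-_n]   # jaws along fall line, normal to slope
E
python3 - <<'E'
from h import *
gomat(slope(96.7,-50,13+15+90),TF); print(slope(96.7,-50,13))
E
```

```text
shift [ 0.5771 -0.0286 -0.2201] turn [ 0.0873 -0.0058  0.4923]
[623.4822714  -88.16887339  45.75429079]
```

Emit:
step_arm(steps="0.577 -0.029 0 0.0873 -0.0058 0.4923;0.577 -0.029 0 0.0873 -0.0058 0.4923;0.577 -0.029 0 0.0873 -0.0058 0.4923;0.577 -0.029 0 0.0873 -0.0058 0.4923;0.577 -0.029 0 0.0873 -0.0058 0.4923;0.577 -0.029 -0.1 0.0873 -0.0058 0.4923;0.577 -0.029 -0.15 0.0873 -0.0058 0.4923;0.577 -0.029 -0.22 0.0873 -0.0058 0.4923;0.577 -0.029 -0.22 0.0873 -0.0058 0.4923;0.577 -0.029 -0.22 0.0873 -0.0058 0.4923;0.577 -0.029 -0.22 0.0873 -0.0058 0.4923;0.577 -0.029 -0.22 0.0873 -0.0058 0.4923", grip=-0.2)

```text
time_s: 17.25
ee_pos: [641.7, -89.1, 149.2]
orientation: [-2.174, -2.08, 0.181]
force: [0.5, -0.1, -0.1]
width: 51.0
grip_force: 0.0
```

```bash
python3 - <<'E'
from h import *
tcp(); im,d,cal=shot('wrist'); save(im,'w5.png'); P=cloud(d,cal); P[d==0]=np.nan
S=P.reshape(-1,3)-np.r_[SC,0]; S=Ro.from_euler('z',-SY).apply(S).reshape(P.shape)
h=S[...,2]-(50-.1763*S[...,0])
for nm,a,b in [('roller',20.5,32),('all',6,32)]:
  m=(h>a)&(h<b)&(abs(S[...,0])<135)&(abs(S[...,1])<105)&(S[...,0]>60)
  n,lab,st,c=cv2.connectedComponentsWithStats(m.astype(np.uint8))
  for i in range(1,n):
    if st[i,4]>40: p=S[lab==i]; r=cv2.minAreaRect(p[:,:2].astype(np.float32)); print(nm,np.round(r[0],1),np.round(r[1],1),round(r[2],1),st[i],h[lab==i].max().round(1))
gomat(slope(96.7,-50,13+15),TF)
E
```

```text
t 17.2 tcp [641.7 -89.1 149.2] yaw of y -2.5 z [-0.174  0.009 -0.985] q [-0.29  0.74  1.33 -0.04  1.24 -0.23] F [ 0.5 -0.1 -0.1] w 51.0 g 0.0
roller [117.   71.9] [6.6 7.1] 49.5 [279   6  13  14  69] 22.2
roller [117.2  29.9] [6.6 6.6] 11.6 [278  78  12  11  71] 23.8
roller [100.4 -46.7] [50.8 22.6] 89.8 [ 242  160   33   68 1996] 28.3
all [116.3  71.6] [9.2 7.6] 36.1 [278   6  14  17 177] 22.2
all [116.   30.2] [9.2 7. ] 0.9 [277  77  13  12 130] 23.8
all [103.5 -46.9] [51.3 34.4] 89.6 [ 240  155   48   73 2752] 28.3
shift [-0.0523  0.0028 -0.296 ] turn [-0.0004 -0.0001  0.0005]
```

View pics/w5.png

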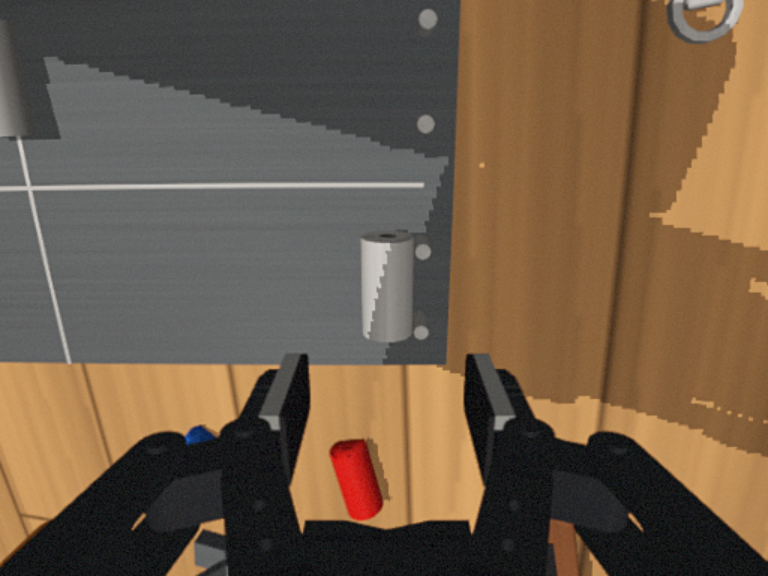

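The roller lies against the right lane's pins, with its centre at display (387,285) and the pins at (423,251) and (421,332). I'll go straight down along the face normal, one finger between the pins.

Emit:
step_arm(steps="-0.018 0.008 -0.1 0 0 0;-0.03 0.008 -0.17 0 0 0;-0.038 0.008 -0.22 0 0 0;-0.044 0.008 -0.25 0 0 0;-0.048 0.008 -0.275 0 0 0;-0.05 0.008 -0.29 0 0 0;-0.051 0.008 -0.296 0 0 0;-0.051 0.008 -0.296 0 0 0;-0.051 0.008 -0.296 0 0 0")

```text
time_s: 18.2
ee_pos: [627.1, -86.9, 61.5]
orientation: [-2.175, -2.082, 0.179]
force: [0.3, -0.5, 0.5]
width: 51.3
grip_force: 0.0
```

```bash
python3 - <<'E'
from h import *
tcp(); gomat(slope(97,-48.5,13+15),TF)
E
```

```text
t 18.2 tcp [627.1 -86.9  61.5] yaw of y -2.5 z [-0.172  0.009 -0.985] q [-0.3   0.84  1.41 -0.05  1.06 -0.22] F [ 0.3 -0.5  0.5] w 51.3 g 0.0
shift [-0.0023  0.0003 -0.0035] turn [-0.0003  0.0006  0.0001]
```

Emit:
step_arm(steps="-0.004 0 -0.003 0 0 0;-0.004 0 -0.003 0 0 0;-0.004 0 -0.003 0 0 0;-0.004 0 -0.003 0 0 0;-0.004 0 -0.003 0 0 0;-0.004 0 -0.003 0 0 0;-0.004 0 -0.003 0 0 0;-0.004 0 -0.003 0 0 0", grip=1, force=50)

```text
time_s: 19.0
ee_pos: [625.6, -86.8, 60.6]
orientation: [-2.174, -2.081, 0.18]
force: [-1.0, 0.6, 5.1]
width: 24.1
grip_force: 49.5
```

Emit:
step_arm(steps="0.005 0 0.03 0 0 0;0.015 0 0.09 0 0 0;0.03 0 0.2 0 0 0;0.05 0 0.33 0 0 0;0.06 0 0.42 0 0 0;0.06 0 0.42 0 0 0;0.06 0 0.42 0 0 0")

```text
time_s: 19.7
ee_pos: [643.0, -86.6, 185.6]
orientation: [-2.174, -2.081, 0.18]
force: [-0.2, 0.4, -3.0]
width: 24.3
grip_force: 49.4
```

```bash
python3 - <<'E'
from h import *
tcp(); goto([466,413,190],-1.5,0)
E
```

```text
t 19.7 tcp [643.  -86.6 185.6] yaw of y -2.5 z [-0.173  0.009 -0.985] q [-0.29  0.7   1.3  -0.04  1.31 -0.23] F [-0.2  0.4 -3. ] w 24.3 g 49.4
shift [-0.5899  1.6652  0.0147] turn [-0.0025 -0.0555  0.0055]
```

Emit:
step_arm(steps="-0.3 0.6 0.05 -0.0025 -0.0555 0.0055;-0.3 0.6 0.05 -0.0025 -0.0555 0.0055;-0.3 0.6 0.05 -0.0025 -0.0555 0.0055;-0.3 0.6 0.05 -0.0025 -0.0555 0.0055;-0.5 0.99 0.05 -0.0025 -0.0555 0.0055;-0.5 0.99 0.05 -0.0025 -0.0555 0.0055;-0.5 0.99 0.05 -0.0025 -0.0555 0.0055;-0.5 0.99 0.05 -0.0025 -0.0555 0.0055")

```text
time_s: 20.5
ee_pos: [487.9, 213.4, 198.5]
orientation: [-2.241, -2.194, 0.01]
force: [-0.1, -0.0, -2.7]
width: 24.1
grip_force: 49.8
```

Emit:
step_arm(steps="-0.09 0.3 0.05 0 0 0;-0.09 0.3 0.05 0 0 0;-0.09 0.3 0.05 0 0 0;-0.09 0.3 0.05 0 0 0")

```text
time_s: 20.9
ee_pos: [465.2, 300.1, 214.3]
orientation: [-2.248, -2.194, 0.006]
force: [1.1, -0.1, -2.8]
width: 24.0
grip_force: 49.8
```

```bash
python3 - <<'E'
from h import *
tcp(); im,d,cal=shot('wrist'); save(im,'w6.png'); P=cloud(d,cal); P[d==0]=np.nan
cam=np.linalg.inv(cal['view'])[:3,3]; print('cam',cam.round(0))
def R(x0,x1,y0,y1,zl,zh):
    p=P[(P[...,0]>x0)&(P[...,0]<x1)&(P[...,1]>y0)&(P[...,1]<y1)&(P[...,2]>zl)&(P[...,2]<zh)]
    return p
for nm,a in dict(trayrim=(340,590,360,480,29,36),floor=(370,570,370,470,3,8),tinrim=(440,620,190,350,50,60)).items():
    p=R(*a); 
    if len(p)>20:
        r=cv2.minAreaRect(p[:,:2].astype(np.float32)); print(nm,np.round(r[0],1),np.round(r[1],1),round(r[2],1),len(p),np.median(p[:,2]).round(1))
E
```

```text
t 20.9 tcp [465.2 300.1 214.3] yaw of y -1.4 z [-0.003 -0.002 -1.   ] q [ 0.37  0.48  1.65 -0.    1.01  0.4 ] F [ 1.1 -0.1 -2.8] w 24.0 g 49.8
cam [468. 383. 335.]
trayrim [465.8 412.1] [ 71.  160.8] 88.7 1990 31.7
floor [465.7 416. ] [ 68.9 151.8] 88.2 12048 5.0
tinrim [538.6 273.3] [101.8 119.8] 36.4 1275 54.6
```

View pics/w6.png

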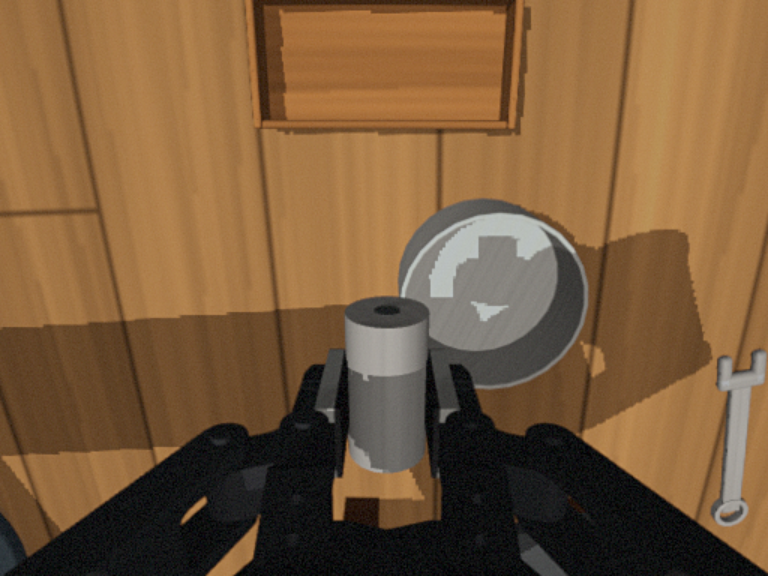

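```bash
python3 - <<'E'
from h import *
im,d,cal=shot('wrist'); P=cloud(d,cal); P[d==0]=np.nan
p=P[(abs(P[...,0]-465.2)<4)&(abs(P[...,1]-301)<40)&(P[...,2]>150)&(P[...,2]<240)]
for y in range(268,336,6):
    a=p[abs(p[:,1]-y)<3]
    if len(a): print(y,len(a),np.percentile(a[:,2],[5,50,95]).round(1))
print(p[:,1].min(),p[:,1].max()); goto([465.7,414.5,85],-1.6,0)
E
```

```text
274 22 [211.5 212.2 213. ]
280 176 [211.6 212.5 213.4]
286 189 [211.5 212.4 213.4]
292 187 [211.7 212.5 213.5]
298 200 [211.5 212.4 213.4]
304 212 [211.6 212.5 213.4]
310 218 [211.5 212.4 213.3]
316 222 [211.1 212.3 213.2]
322 244 [211.2 212.2 213.2]
328 419 [188.5 202.9 212.5]
275.47788883262956 327.01337116420933
shift [-0.0007  0.3853 -0.4318] turn [ 0.0007 -0.0008 -0.0003]
```

Roller level in the jaws, top at z 212 and its centre 1.2 mm to +y of the TCP. The tray is at display (385,62) and its floor centre measures (465.7, 416), the right size. Now I'll lower it in.

Emit:
step_arm(steps="0 0.15 0 0 0 0;0 0.3 0 0 0 0;0 0.382 -0.1 0 0 0;0 0.382 -0.25 0 0 0;0 0.382 -0.38 0 0 0;0 0.382 -0.48 0 0 0;0 0.382 -0.54 0 0 0;0 0.382 -0.57 0 0 0;0 0.382 -0.582 0 0 0;0 0.382 -0.582 0 0 0;0 0.382 -0.582 0 0 0")

```text
time_s: 22.1
ee_pos: [467.4, 415.0, 42.6]
orientation: [2.25, 2.191, 0.003]
force: [0.9, -0.4, -1.9]
width: 24.4
grip_force: 49.9
```

Emit:
step_arm(steps="0 0 -0.005 0 0 0;0 0 -0.01 0 0 0;0 0 -0.01 0 0 0;0 0 -0.01 0 0 0")

```text
time_s: 22.5
ee_pos: [466.4, 415.0, 38.7]
orientation: [2.25, 2.192, 0.001]
force: [1.1, -0.9, -2.2]
width: 23.8
grip_force: 49.9
```

Emit:
step_arm(steps="0 0 -0.005 0 0 0;0 0 -0.01 0 0 0;0 0 -0.013 0 0 0;0 0 -0.015 0 0 0;0 0 -0.015 0 0 0")

```text
time_s: 23.0
ee_pos: [466.4, 414.8, 33.8]
orientation: [2.25, 2.192, -0.0]
force: [0.8, -0.4, -2.4]
width: 23.8
grip_force: 49.9
```

Emit:
step_arm(steps="0 0 -0.002 0 0 0;0 0 -0.004 0 0 0;0 0 -0.004 0 0 0")

```text
time_s: 23.3
ee_pos: [466.5, 414.9, 32.8]
orientation: [2.25, 2.192, 0.0]
force: [0.4, 0.5, -1.9]
width: 24.2
grip_force: 50.1
```

Emit:
step_arm(steps="0 0 -0.002 0 0 0;0 0 -0.003 0 0 0;0 0 -0.003 0 0 0")

```text
time_s: 23.6
ee_pos: [466.5, 414.9, 32.7]
orientation: [2.25, 2.192, 0.001]
force: [-2.4, -1.9, 5.0]
width: 24.3
grip_force: 50.6
```

Emit:
step_arm(steps="0 0 0 0 0 0;0 0 0 0 0 0;0 0 0 0 0 0;0 0 0 0 0 0", grip=0.1)

```text
time_s: 24.0
ee_pos: [466.5, 414.9, 31.6]
orientation: [2.25, 2.191, 0.0]
force: [0.2, 0.2, 1.2]
width: 38.3
grip_force: 0.0
```

Emit:
step_arm(steps="0 0 0.03 0 0 0;0 0 0.1 0 0 0;0 0 0.2 0 0 0;0 0 0.35 0 0 0;0 -0.1 0.5 0 0 0;0 -0.25 0.55 0 0 0;0 -0.38 0.55 0 0 0;0 -0.38 0.55 0 0 0;0 -0.38 0.55 0 0 0;0 -0.38 0.55 0 0 0")

```text
time_s: 25.0
ee_pos: [466.7, 301.6, 197.0]
orientation: [2.25, 2.192, 0.002]
force: [-0.1, 0.5, -0.5]
width: 38.3
grip_force: 0.0
```

```bash
python3 - <<'E'
from h import *
tcp(); im,d,cal=shot('wrist'); P=cloud(d,cal); P[d==0]=np.nan
p=P[(abs(P[...,0]-466)<65)&(abs(P[...,1]-416)<30)&(P[...,2]>15)&(P[...,2]<60)]
r=cv2.minAreaRect(p[:,:2].astype(np.float32)); print(r,len(p),np.percentile(p[:,2],[5,50,99]))
# tin: floor + rim
q=P[(abs(P[...,0]-534)<80)&(abs(P[...,1]-269)<80)&(P[...,2]>52)&(P[...,2]<60)]
A=np.c_[2*q[:,:2],np.ones(len(q))]; s=np.linalg.lstsq(A,(q[:,:2]**2).sum(1),rcond=None)[0]; print('tin circle',s[:2],np.sqrt(s[2]+s[:2]@s[:2]),len(q))
# worn roller grasp
gomat(slope(-82.5,50,80),TF); print(slope(-82.5,50,9))
E
```

```text
t 25.0 tcp [466.7 301.6 197. ] yaw of y -1.5 z [ 0.001  0.    -1.   ] q [ 0.37  0.51  1.67 -0.    0.97  0.4 ] F [-0.1  0.5 -0.5] w 38.3 g 0.0
((466.7144775390625, 416.49078369140625), (50.48233413696289, 25.64307403564453), 87.47602081298828) 1956 [22.35671034 29.18565094 32.17672768]
tin circle [531.58915363 268.35798729] 58.16744548375653 1371
shift [-0.0204 -0.9427 -0.1782] turn [ 0.0019  0.0558 -0.0058]
[448.12083722  19.58284069  73.40801978]
```

```bash
cat >> h.py <<'E'
_e=_R.apply([0,-1,0]); TE=np.c_[np.cross(_e,-_n),_e,-_n]  # jaws along -y of slope
TV=np.c_[np.cross(_e,[0,0,-1]),_e,[0,0,-1]]
E
python3 - <<'E'
from h import *
gomat(slope(-82.5,50.5,9+16.5+70),TE); print(slope(-82.5,50.5,95.5))
E
```

```text
shift [-0.0113 -0.9414 -0.1273] turn [-0.042   0.0454 -0.5044]
[463.14891803  19.42717686 158.59389041]
```

Emit:
step_arm(steps="-0.011 -0.16 0 0 0 0;-0.011 -0.32 0 -0.042 0.0454 -0.5044;-0.011 -0.5 0 -0.042 0.0454 -0.5044;-0.011 -0.65 0 -0.042 0.0454 -0.5044;-0.011 -0.8 0 -0.042 0.0454 -0.5044;-0.011 -0.94 0 -0.042 0.0454 -0.5044;-0.011 -0.94 -0.05 -0.042 0.0454 -0.5044;-0.011 -0.94 -0.1 -0.042 0.0454 -0.5044;-0.011 -0.94 -0.127 -0.042 0.0454 -0.5044;-0.011 -0.94 -0.127 -0.042 0.0454 -0.5044;-0.011 -0.94 -0.127 -0.042 0.0454 -0.5044;-0.011 -0.94 -0.127 -0.042 0.0454 -0.5044", grip=-0.7)

```text
time_s: 26.25
ee_pos: [463.9, 19.8, 158.1]
orientation: [-3.125, 0.074, 0.275]
force: [-0.4, 0.9, 0.2]
width: 72.7
grip_force: 0.0
```

Emit:
step_arm(steps="0 0 0 0 0 0;0 0 0 0 0 0")

```text
time_s: 26.45
ee_pos: [463.4, 19.5, 158.4]
orientation: [-3.125, 0.064, 0.274]
force: [-0.1, -0.9, -0.5]
width: 72.9
grip_force: 0.0
```

```bash
python3 - <<'E'
from h import *
tcp(); im,d,cal=shot('wrist'); P=cloud(d,cal); P[d==0]=np.nan
S=P.reshape(-1,3)-np.r_[SC,0]; S=Ro.from_euler('z',-SY).apply(S).reshape(P.shape)
h=(S[...,2]-(50-.1763*S[...,0]))*_c
m=(h>14)&(h<30)&(abs(S[...,0]+80)<40)&(abs(S[...,1]-50)<40)
# slope-normal coords: along-face x
X=S[...,0]-h*_s
p=np.c_[X[m],S[...,1][m]]; r=cv2.minAreaRect(p.astype(np.float32)); print(r,len(p),np.percentile(h[m],[5,50,99]))
gomat(slope(-82.5,50.5,9+16.5),TE)
E
```

```text
t 26.4 tcp [463.4  19.5 158.4] yaw of y -92.4 z [-0.174  0.008 -0.985] q [-0.18  0.53  1.81 -0.03  0.98  1.45] F [-0.1 -0.9 -0.5] w 72.9 g 0.0Traceback (most recent call last):
  File "<stdin>", line 4, in <module>
NameError: name '_c' is not defined
```

```bash
python3 - <<'E'
from h import *
from h import _c,_s
im,d,cal=shot('wrist'); P=cloud(d,cal); P[d==0]=np.nan
S=P.reshape(-1,3)-np.r_[SC,0]; S=Ro.from_euler('z',-SY).apply(S).reshape(P.shape)
h=(S[...,2]-(50-.1763*S[...,0]))*_c
m=(h>14)&(h<30)&(abs(S[...,0]+80)<40)&(abs(S[...,1]-50)<40)
X=S[...,0]-h*_s
p=np.c_[X[m],S[...,1][m]]; r=cv2.minAreaRect(p.astype(np.float32)); print(r,len(p),np.percentile(h[m],[5,50,99]))
gomat(slope(-82.5,50.5,9+16.5),TE)
E
```

```text
((-82.58090209960938, 52.09080505371094), (24.256662368774414, 50.15201950073242), 0.7300931811332703) 2504 [15.41781022 20.99514584 23.4668095 ]
shift [-0.0406  0.0021 -0.2297] turn [-0.0001 -0.0002 -0.0004]
```

Emit:
step_arm(steps="-0.015 0.004 -0.09 0 0 0;-0.026 0.004 -0.15 0 0 0;-0.034 0.004 -0.195 0 0 0;-0.038 0.004 -0.218 0 0 0;-0.0406 0.004 -0.23 0 0 0;-0.0406 0.004 -0.23 0 0 0;-0.0406 0.004 -0.23 0 0 0")

```text
time_s: 27.25
ee_pos: [451.5, 20.0, 90.2]
orientation: [-3.125, 0.069, 0.272]
force: [-0.3, 0.1, 0.3]
width: 72.3
grip_force: 0.0
```

Emit:
step_arm(steps="0 0 0 0 0 0;0 0 0 0 0 0;0 0 0 0 0 0;0 0 0 0 0 0;0 0 0 0 0 0;0 0 0 0 0 0;0 0 0 0 0 0", grip=1, force=50)

```text
time_s: 27.95
ee_pos: [451.6, 20.0, 90.5]
orientation: [-3.125, 0.07, 0.271]
force: [0.3, 0.3, 6.0]
width: 48.9
grip_force: 52.5
```

Emit:
step_arm(steps="0.004 0 0.03 0 0 0;0.015 0 0.09 0 0 0;0.03 0 0.2 0 0 0;0.05 0 0.33 0 0 0;0.06 0 0.38 0 0 0;0.06 0 0.38 0 0 0;0.06 0 0.38 0 0 0")

```text
time_s: 28.65
ee_pos: [468.3, 20.2, 203.6]
orientation: [-3.125, 0.07, 0.275]
force: [0.0, 0.9, -1.8]
width: 48.5
grip_force: 52.2
```

```bash
python3 - <<'E'
from h import *
tcp(); gomat([531.6,268.4,190],TV)
E
```

```text
t 28.6 tcp [468.3  20.2 203.6] yaw of y -92.6 z [-0.174  0.008 -0.985] q [-0.18  0.46  1.76 -0.03  1.1   1.45] F [ 0.   0.9 -1.8] w 48.5 g 52.2
shift [ 0.2111  0.8275 -0.0452] turn [-0.0025 -0.0558  0.0003]
```

Emit:
step_arm(steps="0.05 0.2 0 0 0 0;0.1 0.4 0 -0.0025 -0.0558 0;0.15 0.6 0 -0.0025 -0.0558 0;0.2 0.78 0 -0.0025 -0.0558 0;0.2111 0.8275 0 -0.0025 -0.0558 0;0.2111 0.8275 -0.1 -0.0025 -0.0558 0;0.2111 0.8275 -0.2 -0.0025 -0.0558 0;0.2111 0.8275 -0.25 -0.0025 -0.0558 0;0.2111 0.8275 -0.25 -0.0025 -0.0558 0;0.2111 0.8275 -0.25 -0.0025 -0.0558 0")

```text
time_s: 29.65
ee_pos: [531.2, 267.9, 127.3]
orientation: [3.14, -0.07, -0.004]
force: [1.4, -0.5, -0.8]
width: 48.6
grip_force: 52.4
```

```bash
python3 - <<'E'
from h import *
tcp(); gomat([531.6,268.4,36],TV)
E
```

```text
t 29.6 tcp [531.2 267.9 127.3] yaw of y -92.6 z [-0.003 -0.001 -1.   ] q [ 0.28  0.65  1.61 -0.    0.88  1.9 ] F [ 1.4 -0.5 -0.8] w 48.6 g 52.4
shift [ 0.0012  0.0017 -0.3044] turn [ 0.0003 -0.0009  0.0003]
```

Emit:
step_arm(steps="0.001 0.002 -0.08 0 0 0;0.001 0.002 -0.15 0 0 0;0.001 0.002 -0.2 0 0 0;0.001 0.002 -0.24 0 0 0;0.001 0.002 -0.27 0 0 0;0.001 0.002 -0.29 0 0 0;0.001 0.002 -0.304 0 0 0;0.001 0.002 -0.304 0 0 0;0.001 0.002 -0.304 0 0 0")

```text
time_s: 30.55
ee_pos: [532.9, 269.0, 37.9]
orientation: [-3.141, 0.07, -0.002]
force: [-0.8, 0.2, -1.8]
width: 48.5
grip_force: 52.4
```

Emit:
step_arm(steps="0 0 -0.005 0 0 0;0 0 -0.01 0 0 0;0 0 -0.013 0 0 0;0 0 -0.013 0 0 0;0 0 -0.013 0 0 0")

```text
time_s: 31.05
ee_pos: [532.6, 268.9, 33.6]
orientation: [-3.141, 0.07, -0.001]
force: [0.1, -0.6, -1.5]
width: 48.6
grip_force: 52.4
```

Emit:
step_arm(steps="0 0 -0.002 0 0 0;0 0 -0.004 0 0 0;0 0 -0.004 0 0 0")

```text
time_s: 31.35
ee_pos: [532.5, 268.9, 32.4]
orientation: [-3.141, 0.07, -0.001]
force: [-0.7, 0.1, -1.7]
width: 48.9
grip_force: 52.4
```

Emit:
step_arm(steps="0 0 -0.002 0 0 0;0 0 -0.003 0 0 0;0 0 -0.003 0 0 0")

```text
time_s: 31.65
ee_pos: [532.5, 268.9, 31.5]
orientation: [-3.141, 0.07, -0.001]
force: [-0.3, -0.7, -1.6]
width: 48.8
grip_force: 52.4
```

Emit:
step_arm(steps="0 0 -0.001 0 0 0;0 0 -0.002 0 0 0;0 0 -0.002 0 0 0")

```text
time_s: 31.95
ee_pos: [532.6, 268.9, 31.3]
orientation: [-3.141, 0.07, -0.001]
force: [-0.0, -1.6, 1.2]
width: 48.4
grip_force: 52.8
```

Contact with the tin floor. I'll open a little, to about 60 mm so the fingers stay clear of the wall, and lift.

Emit:
step_arm(steps="0 0 -0.001 0 0 0;0 0 -0.001 0 0 0;0 0 -0.001 0 0 0;0 0 -0.001 0 0 0", grip=-0.38)

```text
time_s: 32.35
ee_pos: [532.6, 268.9, 30.6]
orientation: [-3.141, 0.07, -0.001]
force: [-0.3, 0.2, 0.3]
width: 59.2
grip_force: 0.0
```

Emit:
step_arm(steps="0 0 0.02 0 0 0;0 0 0.07 0 0 0;0 0 0.15 0 0 0;0 0 0.28 0 0 0;0 0 0.4 0 0 0;-0.3 0 0.5 0 0 0;-0.3 0 0.5 0 0 0;-0.3 0 0.5 0 0 0;-0.3 0 0.5 0 0 0")

```text
time_s: 33.25
ee_pos: [442.3, 269.2, 182.4]
orientation: [-3.14, 0.068, -0.006]
force: [-0.2, -0.6, 1.5]
width: 58.8
grip_force: 0.0
```

```bash
python3 - <<'E'
from h import *
tcp(); im,d,cal=shot('wrist'); im2,d2,cal2=shot('side'); save(np.hstack([im,im2]),'end.png',0.78); P=cloud(d,cal); P[d==0]=np.nan
p=P[(np.hypot(P[...,0]-531.6,P[...,1]-268.4)<45)&(P[...,2]>15)&(P[...,2]<50)]
r=cv2.minAreaRect(p[:,:2].astype(np.float32)); print(r,len(p),np.percentile(p[:,2],[5,50,99]))
E
```

```text
t 33.2 tcp [442.3 269.2 182.4] yaw of y -92.5 z [ 0.004  0.001 -1.   ] q [ 0.33  0.49  1.77 -0.    0.88  1.95] F [-0.2 -0.6  1.5] w 58.8 g 0.0
((531.430419921875, 269.97235107421875), (50.49953842163086, 26.086156845092773), 87.33541107177734) 1982 [18.53687254 25.55962789 28.37590387]
```

View pics/end.png

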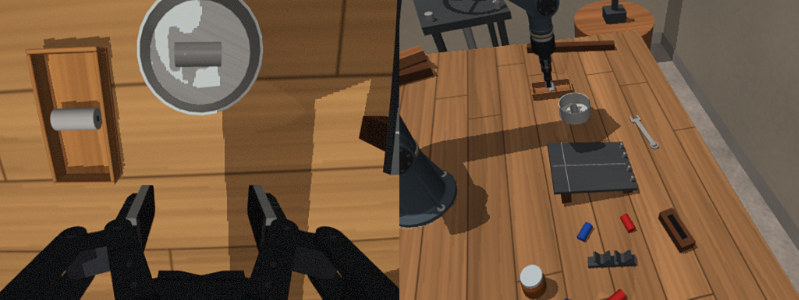

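The left half shows the sound roller lying across the tray at (76,119) and the worn one flat in the tin at (198,53). The right half shows the slope and rack empty, and nothing else looks moved.

```bash
python3 -c "
from plant import env
print(env.finish_job())"
```

```text
the job is handed in; nothing more can be done
None
```

I tested both rollers on the slope and handed the job in at about 33 s: the sound one rolled to the stop pins and now lies flat across the tray, the worn one stayed at the head of its lane and now lies in the tin, and nothing else looks disturbed in the last pictures.

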